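# Step the glaze carousel to the blue jar

## Task

Turn the glaze carousel, by pushing gently on its orange tabs with your closed fingertips or the outside of the fingers, until the jar with the blue lid stands right at the red arrow; then let go and leave it there. Push only the tabs and pinch nothing: leave the wooden plate alone, do not touch, lift or tip any jar, and do not disturb the cup, brush and bowl.

Things in the scene. Friction and masses are not known exactly. Their poses are not given: they have to be found in the camera images.
- jar_blue: Closed white glaze jar with a BLUE lid, 40 mm diameter, 50 mm tall, standing loose (about 90 g) in one of the four seats of the carousel, between four low brass pins (6 mm tall, about 1.5 mm play). Origin: centre of its underside, 35 mm above the table, 70 mm from the carousel's axis.
- jar_yellow: Same jar with a yellow lid, in another seat.
- jar_green: Same jar with a green lid, in another seat.
- jar_white: Same jar with a white lid, in another seat.
- mark (a point): The selected place: the point 70 mm from the carousel's axis, 35 mm above the table (the height of the plate's top), straight in front of the red arrow. The red arrow lies flat on a white tongue of the fixed foot, 155 to 220 mm from the axis, at most 8 mm high, and points at the axis. x of this frame points from this place to the carousel's axis.
- foot: Fixed dark steel foot under the carousel, 150 mm diameter, 14 mm high, with the white tongue (64 mm wide, 4 mm high, out to 225 mm from the axis) and red arrow on its -x side. Origin: on the carousel's axis at table height.
- plate: The carousel's round wooden plate, 210 mm diameter, 10 mm thick, top 35 mm above the table; it turns with the carousel about the vertical axis through its origin. Origin: on the axis at table height; z up. The seats lie 70 mm from the axis along its +x, -x, +y and -y.
- tabs: The four orange upright tabs on the carousel's rim, turning with the plate (same origin and axes as the plate). They stand midway between the seats, at 45, 135, 225 and 315 degrees from its +x. Each tab is 26 mm along the radius (119 to 145 mm from the axis), 10 mm thick, and reaches from 25 to 85 mm above the table, on a flat aluminium arm that is 20 mm wide, 25 to 31 mm above the table.
- carousel (a joint): Turning angle of the carousel in rad, counter-clockwise from above positive, 0 at the start. It turns freely either way (more than half a turn each way), without notches, with light friction (about 1 N of push at a tab), and stays where it is left.
- cup: Loose terracotta cup, 72 mm across, 75 mm tall, left of the carousel. Origin: centre of its underside.
- brush: Loose glaze brush, 170 mm long, lying on the table right of the carousel.
- bowl: Loose blue bowl, 100 mm across, 45 mm tall, right of the carousel and farther out. Origin: centre of its underside.
Mind the look-alikes: they are no part of the job. What is shaped like the jar_white but pink or purple is not meant. What is shaped like the jar_yellow but black is not meant.

How it is judged:
By the outcome, as a careful person would: the job done as asked, in the order asked, and still so for the second after the job is handed in, with the robot touching nothing.
It also fails if it takes over 48 s, if anything falls off the work surface, if the arm or the gripper's body presses on something with over 40 N, if the wrist force passes 120 N, or if a joint passes its speed limit or range.

## Robot

A 6-joint arm with a two-finger parallel gripper is mounted at the origin on the work surface. World frame = base frame: x ahead of the robot, y to its left, z up, the work surface at z = 0. Lengths are in m, angles in rad, forces in N, time in s.
With the tool pointing down it reaches from about 0.35 to 0.725 m from the base axis. Payload 6 kg.
Tool frame: the origin (TCP) lies midway between the tips of the shut fingers; the grasp point (between the pads) lies 19 mm behind it; z points along the fingers, y is the direction in which the jaws open and shut (so a half turn about z gives the same grasp; the last joint's range is limited). The gripper opens to 85 mm and grips with 20 to 120 N. Pads are 22 mm wide; open, the fingers measure 114 mm over their backs; the gripper's body (76 mm by 85 mm) begins 54 mm behind the grasp point. The pads swing forward as they close: fully open they stand 13 mm farther back than shut.
Start: joints at [1.491, 0.04, 0.085, 0, -1.615, -0.334], TCP at [0.241, 0.549, 0.231] pointing down, gripper open.
Joint ranges: [-2.56, 2.56], [-1.29, 2.01], [-1.08, 1.49], [-3.29, 1.98], [-2.81, -0.18], [-2.99, 2.99]. Speed limits (rad/s): [2.57, 2.57, 3.01, 3.14, 3.14, 3.14].

## Interface

Orientations are given as a 3x3 rotation matrix whose columns are the frame's x, y, z axes.
In Python, from plant import bot, cams gives the robot as it stands. The module is installed in compiled form; this text tells all that it offers.
- The arm moves only by the tool carry_out, never from a script. Its argument "series" is a list that holds one entry, the list of rows, each a list of 7 numbers: the shift along the tool's x, y, z in m, then the turn, a rotation vector about the tool's x, y, z in rad, then the gripper's target within -1 to 1 (fully open at 1, half-way at 0, shut at -1). In form: [[[x, y, z, wx, wy, wz, gripper], ...]]. A call has 1 to 12 rows; each row shifts and turns the commanded pose from where the row before left it, along the tool's axes as they then stand; what a row does not reach is not made up. A row lasts 1/10 s, in which the tool goes at most 50 mm and 8.59 degrees, less where a joint would pass 70% of its speed; a pose out of reach is approached as far as the arm can. A call with a gripper value outside its range is refused whole. The fingers move at their own pace and stop on an object; the grip force is fixed at half the most. Time passes only in rows, so rows that do not move let the fingers close. It gives the time, the measured TCP pose, the force and the opening at its end, in the units of the state.
- bot.get_obs(): the state, without advancing time (a new reading comes with each control period).
- cams.grab_frame(name): name is "scene" or "top" or "wrist"; returns the picture (420x560x3 uint8, red, green, blue); there is no depth.
- cams.calibration(name): a dict with "camera_matrix" (3x3 intrinsics, pixels), "D" ([k1, k2, p1, p2, k3] as OpenCV has them; the pictures are not rectified), "R" (3x3) and "t" (3): a world point X has camera coordinates R X + t. Camera axes: x right, y down, z forward; pixel columns grow to the right and rows downward; lengths in m; the calibration is good to about 2 mm. A picture is of the moment at which its call begins: read the wrist's pose just before it. calibration takes no time and is no camera call; for the wrist camera it gives the pose at the moment of the call.
- bot.finish_job(): hands the job in, once; it reports no verdict.
The state is a dict: "clock": time; "joint_pos": joint angles; "qvel": joint speeds; "joint_efforts": joint torques, N m; "ee_pos": TCP position; "ee_rot": TCP orientation; "ft_force": force on the tool from outside, world axes, zero at the start; "moment": the same for the moment, N m; "grip_width": finger opening in m.
Only numpy, scipy, OpenCV 4.12 (cv2) and the standard library are available. Lean on these libraries where they do the work, as an engineer would, in place of code of your own. Each camera call takes 0.05 s, during which the arm holds its last target. There are 200 camera calls.

## Working session

There is one attempt and no reset: what is moved stays moved. The work goes in short steps, Python scripts to look and compute and a tool call to move; the robot and the scene stay as the last step left them, time stands still between calls to the robot, and variables do not carry over. Pictures are saved under pics/ and viewed, about 8 in all and at most 12, crops included, and the job is handed in when it is done.

Besides the shell and the picture viewer there is one more tool, called as name([rows], argument=value, ...), one row to a line, values as JSON. carry_out: Moves the arm, as the interface text tells. Its arguments: {"type":"object","properties":{"series":{"type":"array"}},"required":["series"]}

```bash
mkdir -p pics
python3 - <<'E'
from plant import bot,cams
import cv2,numpy as np
o=bot.get_obs();print(o['clock'],o['ee_pos'],o['ee_rot'],o['grip_width'],o['ft_force'])
for n in('scene','top'):
    im=cams.grab_frame(n);cv2.imwrite(f'pics/{n}0.png',im[:,:,::-1]);c=cams.calibration(n);print(n,c['camera_matrix'],c['D'],c['R'],c['t'])
E
```

```text
0.0 [0.24103641 0.54910352 0.23029214] [[ 9.15618952e-01 -4.02046742e-01 -5.92371787e-04]
 [-4.02047162e-01 -9.15617499e-01 -1.63528092e-03]
 [ 1.15073391e-04  1.73545560e-03 -9.99998487e-01]] 0.08547709300897424 [-0.32276765 -0.12505294 -0.43138868]
scene [[424.45036986   0.         278.34581053]
 [  0.         424.45036986 211.61603857]
 [  0.           0.           1.        ]] [0.00968583 0.         0.         0.         0.        ] [[ 0.49094737  0.87088278 -0.02310548]
 [ 0.50485899 -0.30602104 -0.807136  ]
 [-0.70999161  0.38459628 -0.58991323]] [-0.30998092 -0.29246318  1.50534984]
top [[432.36312623   0.         279.01265897]
 [  0.         432.36312623 207.28108425]
 [  0.           0.           1.        ]] [-0.04181147  0.          0.          0.          0.        ] [[-0.00219092 -0.99986016 -0.01657885]
 [-0.99805658  0.00321883 -0.06223105]
 [ 0.06227572  0.01641028 -0.99792406]] [0.01019144 0.61020158 1.19637554]
```

View pics/top0.png

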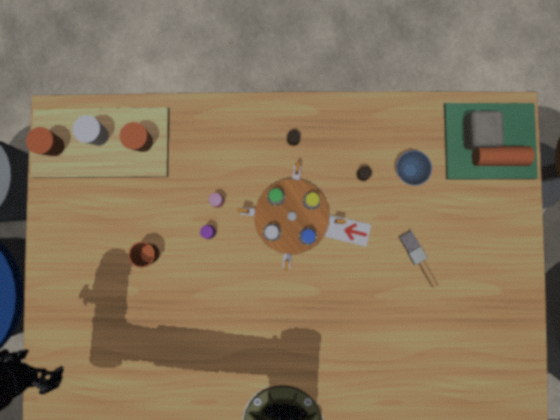

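View pics/scene0.png

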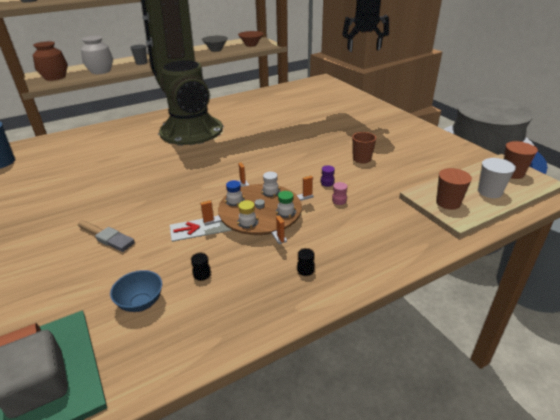

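The pictures show the carousel at about (292,216) in the top view, with the blue lid at (308,237) and the red arrow at (355,232). The look-alikes stand off the plate: pink and purple at (216,200) and (208,232), black at (293,137) and (364,173). The jar I want is the blue-lidded one on the plate, and it has to turn counter-clockwise by about 40°.

```bash
cat > h.py <<'E'
from plant import bot,cams
import cv2,numpy as np
def ray(c,px,z):
    K,D,R,t=[np.array(c[k],float) for k in('camera_matrix','D','R','t')]
    u=cv2.undistortPoints(np.array(px,float).reshape(-1,1,2),K,D).reshape(-1,2)
    d=np.c_[u,np.ones(len(u))]@R; o=-R.T@t
    return (o+d*((z-o[2])/d[:,2])[:,None])[:,:2]
def proj(c,X):
    R=np.array(c['R'],float)
    return cv2.projectPoints(np.array(X,float).reshape(-1,1,3),cv2.Rodrigues(R)[0],np.array(c['t'],float),np.array(c['camera_matrix']),np.array(c['D']))[0].reshape(-1,2)
def mask(im,h0,h1,s,v):
    H=cv2.cvtColor(im,cv2.COLOR_RGB2HSV).astype(int);h=H[...,0]
    m=((h>=h0)&(h<=h1)) if h0<=h1 else ((h>=h0)|(h<=h1))
    return (m&(H[...,1]>=s)&(H[...,2]>=v)).astype(np.uint8)
def blobs(m,amin):
    n,l,st,ce=cv2.connectedComponentsWithStats(m)
    return [(ce[i],st[i]) for i in range(1,n) if st[i][4]>=amin]
E
python3 - <<'E'
from h import *
c=cams.calibration('top');im=cams.grab_frame('top')
x0,y0,x1,y1=225,155,385,285
for n,a,z in(('blue',(105,125,150,80),.085),('yel',(24,34,150,120),.085),('grn',(50,80,100,60),.085),('red',(174,4,150,120),.005),('orange',(5,12,190,60),.085)):
    m=mask(im,*a);k=np.zeros_like(m);k[y0:y1,x0:x1]=m[y0:y1,x0:x1]
    for ce,st in blobs(k,8): print(n,ce.round(1),st,ray(c,[ce],z)[0].round(4))
cv2.imwrite('pics/crop.png',cv2.resize(im[y0:y1,x0:x1,::-1],None,fx=5,fy=4.6 and 5,interpolation=cv2.INTER_CUBIC)[:600])
E
```

```text
blue [308.2 235.6] [303 231  11  11  89] [ 0.5308 -0.0696]
yel [312.2 198.1] [307 193  11  11  93] [ 0.6304 -0.0807]
grn [275.3 194.5] [270 188  12  13 121] [0.6402 0.0171]
red [349.1 230.1] [346 226   8   9  31] [ 0.5457 -0.1894]
```

View pics/crop.png

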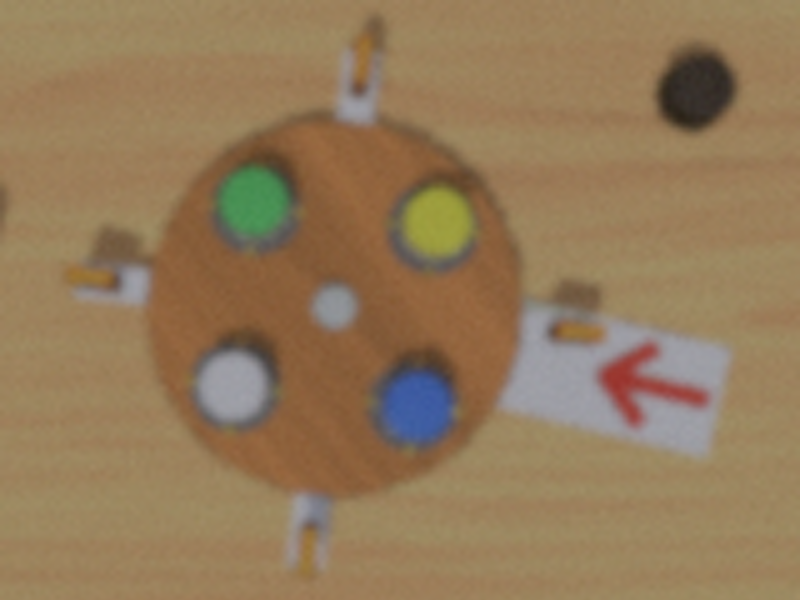

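The crop confirms the blue lid at crop (415,405), white jar body beneath it, between brass pins on the plate. The arrow runs from tip (598,375) to tail (708,398), and the tongue's outer corners are (730,348) and (710,456). The bottom tab, nearest the robot, is at (307,548).

Run:
```python
from h import *
c=cams.calibration('top');im=cams.grab_frame('top')
o=np.array([225,155]);P=lambda a:np.array(a)/5+o-.4
print('tongue',ray(c,P([[730,348],[710,456],[505,408],[525,300]]),.004).round(4).tolist())
m=mask(im,170,8,120,90);k=np.zeros_like(m);k[222:245,340:372]=m[222:245,340:372]
ys,xs=np.nonzero(k);w=ray(c,np.c_[xs,ys],.006);ct=w.mean(0);d=np.linalg.svd(w-ct)[2][0];print('arrow n',len(w),ct,d,np.degrees(np.arctan2(*d[::-1])))
pl=ray(c,P([[150,300],[520,300],[335,498]]),.035);print('plate L,R,bottom',pl.round(4).tolist())
tabs=ray(c,P([[362,58],[92,278],[578,332],[307,550]]),.085);
ax=np.array([.5855,-.0263]);print('tabs',tabs.round(4).tolist())
for n,q in(('blue',[.5308,-.0696]),('yel',[.6304,-.0807]),('grn',[.6402,.0171]),('arrowc',ct))+tuple(('tab',t) for t in tabs):
    v=np.array(q)-ax;print(n,np.hypot(*v).round(4),np.degrees(np.arctan2(v[1],v[0])).round(1))
for nm,X in(('cup',(143,254)),('purple',(208,232)),('pink',(216,200))):print(nm,ray(c,[X],.03))
```

```text
tongue [[0.5623, -0.2508], [0.5013, -0.2386], [0.5287, -0.1229], [0.5899, -0.1348]]
arrow n 81 [ 0.54258609 -0.19830674] [0.24169355 0.97035263] 76.01348335072889
plate L,R,bottom [[0.5891, 0.0761], [0.5885, -0.1289], [0.4796, -0.0261]]
tabs [[0.716, -0.0409], [0.5986, 0.1033], [0.5692, -0.1546], [0.4546, -0.0106]]
blue 0.0698 -141.6
yel 0.0705 -50.5
grn 0.0698 38.4
arrowc 0.1773 -104.0
tab 0.1313 -6.4
tab 0.1303 84.2
tab 0.1293 -97.3
tab 0.1319 173.2
cup [[0.47995091 0.38881927]]
purple [[0.54115594 0.2064592 ]]
pink [[0.63052812 0.18465858]]
```

The axis is at about (0.5855, -0.0263). The lids measure 70 mm from it and the tabs 130–132 mm, as they should. The arrow is at -103.9° and the blue jar at -141.6°, so it needs +37.7° (CCW). I'll push the tab nearest the robot (173.4°) toward -y with the fingers shut.

carry_out([
  [[0.033,0.032,0,0,0,0,-1],[0.033,0.032,0,0,0,0,-1],[0.033,0.032,0,0,0,0,-1],[0.033,0.032,0,0,0,0,-1],[0.033,0.032,0,0,0,0,-1],[0.033,0.032,0,0,0,0,-1],[0.033,0.032,0,0,0,0,-1],[0.033,0.032,0,0,0,0,-1],[0.033,0.032,0,0,0,0,-1],[0.033,0.032,0,0,0,0,-1],[0.033,0.032,0,0,0,0,-1],[0.033,0.032,0,0,0,0,-1]],
])

```text
clock: 1.4
ee_pos: [0.4496, 0.0367, 0.2316]
ee_rot: [[0.916, -0.402, 0.001], [-0.402, -0.916, 0.001], [0.001, -0.001, -1.0]]
ft_force: [1.2, 0.8, -0.8]
grip_width: -0.0001
```

carry_out([
  [[0,0,0.02,0,0,-0.1,-1],[0,0,0.03,0,0,-0.1,-1],[0,0,0.03,0,0,-0.1,-1],[0,0,0.03,0,0,0,-1],[0,0,0.03,0,0,0,-1],[0,0,0.03,0,0,0,-1],[0,0,0.01,0,0,0,-1],[0,0,0,0,0,0,-1]],
])

```text
clock: 2.2
ee_pos: [0.4486, 0.0381, 0.0503]
ee_rot: [[0.994, -0.114, -0.002], [-0.114, -0.994, -0.001], [-0.002, 0.002, -1.0]]
ft_force: [-0.1, 0.5, -0.0]
grip_width: -0.0
```

Run:
```python
from h import *
print(bot.get_obs()['joint_pos'])
s=cams.grab_frame('scene');w=cams.grab_frame('wrist')
a=cv2.resize(s[120:280,160:360],(500,400));b=cv2.resize(w,(300,225))
o=np.zeros((400,800,3),np.uint8);o[:,:500]=a;o[:225,500:]=b
cv2.imwrite('pics/pre.png',o[:,:,::-1])
```

```text
[ 5.36331371e-01 -3.26933423e-01 -5.75326046e-01  2.23373864e-05
 -1.32515693e+00  9.20604099e-01]
```

View pics/pre.png

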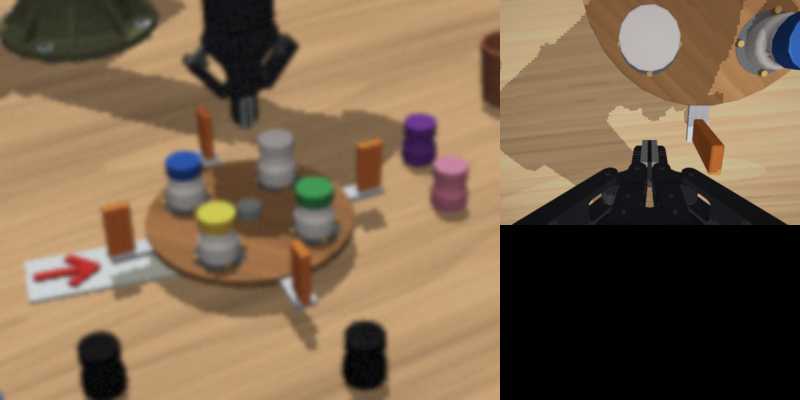

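Picture 4 shows the shut fingertips on the near-robot tab's +y side. There is about 25 mm of air before the tab and they are clear of the plate and jars. Next I raise 10 mm, ease into contact, then sweep an arc.

carry_out([
  [[0.002,0.003,-0.005,0,0,0,-1],[0.002,0.007,-0.005,0,0,0,-1],[0,0.007,0,0,0,0,-1],[0,0.004,0,0,0,0,-1],[0,0.003,0,0,0,0,-1],[0,0.003,0,0,0,0,-1],[0,0.004,0,0,0,-0.03,-1],[-0.0006,0.0055,0,0,0,-0.04,-1],[-0.0007,0.007,0,0,0,-0.05,-1],[-0.0007,0.007,0,0,0,-0.05,-1],[-0.0007,0.0055,0,0,0,-0.04,-1],[-0.0005,0.004,0,0,0,-0.03,-1]],
])

```text
clock: 3.5
ee_pos: [0.4463, -0.022, 0.061]
ee_rot: [[0.992, 0.127, -0.001], [0.127, -0.992, 0.0], [-0.001, -0.0, -1.0]]
ft_force: [-0.8, 0.5, -0.4]
grip_width: 0.0
```

```bash
cat >> h.py <<'E'
AX=np.array([.5855,-.0263])
def ang():
    o=bot.get_obs();print(o['ee_pos'].round(4),np.degrees(np.arctan2(o['ee_rot'][1][0],o['ee_rot'][0][0])).round(2),np.round(o['ft_force'],1))
    v=o['ee_pos'][:2]-AX;print('finger r,ang',np.hypot(*v).round(4),np.degrees(np.arctan2(v[1],v[0])).round(2))
    c=cams.calibration('top');im=cams.grab_frame('top');k=np.zeros(im.shape[:2],np.uint8);k[160:280,240:345]=1
    for n,a in(('blue',(105,125,150,80)),('yel',(24,34,150,120)),('grn',(50,80,100,60))):
        for ce,st in blobs(mask(im,*a)*k,30):
            q=ray(c,[ce],.085)[0];v=q-AX;print(n,ce.round(1),st[4],q.round(4),np.hypot(*v).round(4),np.degrees(np.arctan2(v[1],v[0])).round(2))
    return im
E
python3 - <<'E'
from h import *
im=ang()
cv2.imwrite('pics/p5.png',cv2.resize(im[155:285,225:385,::-1],None,fx=4,fy=4,interpolation=cv2.INTER_CUBIC))
E
```

```text
[ 0.4463 -0.022   0.061 ] 7.31 [-0.8  0.5 -0.4]
finger r,ang 0.1393 178.21
yel [308.3 194.4] 106 [ 0.6402 -0.0705] 0.0703 -38.97
grn [271.3 198.6] 121 [0.6294 0.0279] 0.0697 50.99
```

View pics/p5.png

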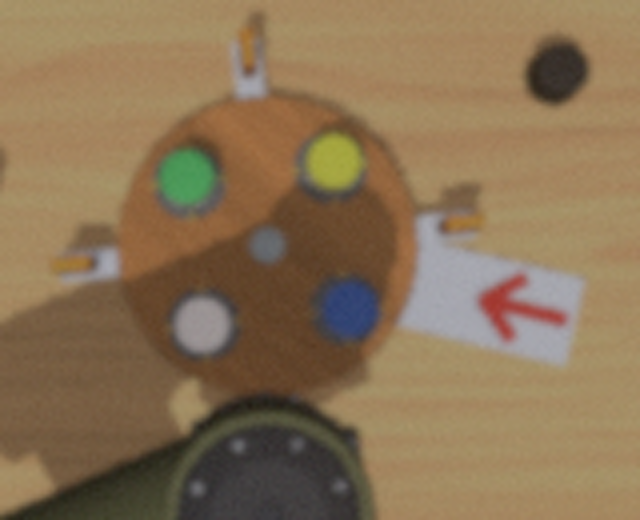

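Picture 5 shows the carousel turned by about 12° (yellow at (332,162), blue at (348,308)), with the gripper clear of everything but its tab. About 25.6° is left, so I push 0.34 rad more and measure.

carry_out([
  [[-0.0004,0.0042,0,0,0,-0.03,-1],[-0.0005,0.0055,0,0,0,-0.04,-1],[-0.0006,0.007,0,0,0,-0.05,-1],[-0.0006,0.007,0,0,0,-0.05,-1],[-0.0006,0.007,0,0,0,-0.05,-1],[-0.0006,0.007,0,0,0,-0.05,-1],[-0.0005,0.0055,0,0,0,-0.04,-1],[-0.0004,0.0042,0,0,0,-0.03,-1],[0,0,0,0,0,0,-1]],
])

```text
clock: 4.45
ee_pos: [0.4553, -0.0686, 0.0611]
ee_rot: [[0.894, 0.449, -0.001], [0.449, -0.894, -0.0], [-0.001, 0.0, -1.0]]
ft_force: [-0.5, 0.0, -0.2]
grip_width: -0.0002
```

```bash
sed -i 's/(105,125,150,80)/(105,125,150,45)/' h.py
python3 - <<'E'
from h import *
ang()
E
```

```text
[ 0.4553 -0.0686  0.0611] 26.67 [-0.5  0.  -0.2]
finger r,ang 0.1369 -162.02
yel [300.  189.9] 97 [ 0.6523 -0.0486] 0.0704 -18.43
grn [266.8 206.7] 123 [0.6077 0.04  ] 0.0699 71.48
```

carry_out([
  [[-0.0002,0.002,0,0,0,-0.015,-1],[-0.0003,0.0025,0,0,0,-0.02,-1],[-0.0003,0.0025,0,0,0,-0.02,-1],[-0.0002,0.002,0,0,0,-0.015,-1],[0,0.001,0,0,0,0,-1],[0,0,0,0,0,0,-1]],
])

```text
clock: 5.1
ee_pos: [0.4594, -0.0777, 0.0614]
ee_rot: [[0.86, 0.511, 0.0], [0.511, -0.86, -0.0], [0.0, 0.0, -1.0]]
ft_force: [0.1, 0.1, -0.2]
grip_width: -0.0
```

Run:
```python
from h import *
im=ang()
H=cv2.cvtColor(im,cv2.COLOR_RGB2HSV)
cv2.imwrite('pics/p6.png',cv2.resize(im[155:285,225:385,::-1],None,fx=4,fy=4,interpolation=cv2.INTER_CUBIC))
```

```text
[ 0.4594 -0.0777  0.0614] 30.7 [ 0.1  0.1 -0.2]
finger r,ang 0.1361 -157.83
yel [298.4 189.2] 106 [ 0.6543 -0.0443] 0.0711 -14.7
grn [266.1 208.5] 127 [0.603  0.0417] 0.0702 75.6
```

View pics/p6.png

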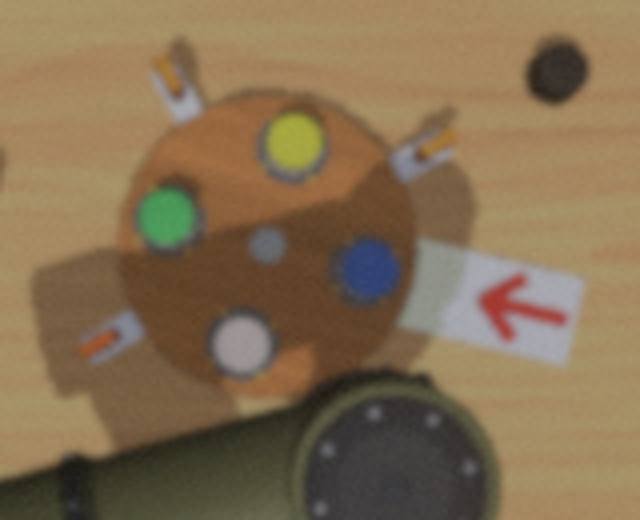

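Picture 6 shows blue at (368,269), nearly on the arrow line, about 0.7° short by the other lids. I back off and lift, then check unshadowed.

carry_out([
  [[0,-0.01,0,0,0,0,-1],[-0.005,-0.015,0,0,0,0,-1],[-0.01,-0.01,0,0,0,0,-1],[-0.01,0,-0.03,0,0,0,-1],[-0.01,0,-0.045,0,0,0,-1],[0,0,-0.045,0,0,0,-1],[0,0,-0.045,0,0,0,-1],[0,0,-0.045,0,0,0,-1],[0,0,0,0,0,0,-1]],
])

```text
clock: 6.05
ee_pos: [0.4127, -0.0654, 0.2784]
ee_rot: [[0.86, 0.51, 0.011], [0.51, -0.86, 0.001], [0.01, 0.005, -1.0]]
ft_force: [0.1, 1.0, -0.2]
grip_width: 0.0004
```

Run:
```python
from h import *
ang()
w=cams.grab_frame('wrist');cv2.imwrite('pics/w7.png',w[:,:,::-1]);cv2.imwrite('pics/w7v.png',w[:,:,::-1])
```

```text
[ 0.4127 -0.0654  0.2784] 30.7 [ 0.1  1.  -0.2]
finger r,ang 0.1771 -167.24
yel [298.3 189.2] 100 [ 0.6543 -0.0441] 0.0711 -14.47
grn [266.2 208.6] 129 [0.6026 0.0416] 0.0701 75.88
```

View pics/w7.png

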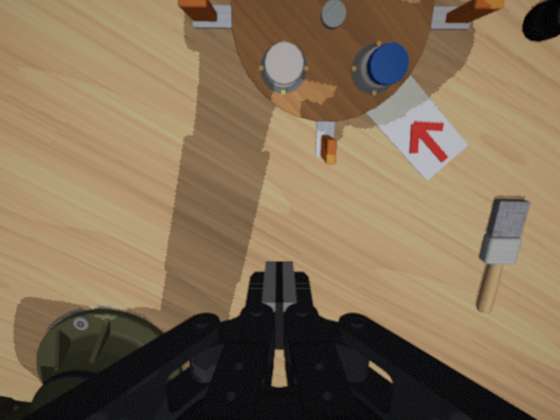

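Picture 7 (wrist) shows the blue lid at (388,64), the hub at (333,13), the arrow at (430,142) and nothing disturbed. The hub is at the edge, so I slide forward for a full close look.

carry_out([
  [[0.03,0.01,-0.01,0,0,0,-1],[0.03,0.01,-0.01,0,0,0,-1],[0.03,0.01,-0.01,0,0,0,-1],[0,0,0,0,0,0,-1],[0,0,0,0,0,0,-1]],
])

```text
clock: 6.65
ee_pos: [0.5039, -0.0447, 0.2994]
ee_rot: [[0.86, 0.511, -0.004], [0.511, -0.86, -0.001], [-0.003, -0.001, -1.0]]
ft_force: [0.8, 0.3, 0.5]
grip_width: 0.0002
```

Run:
```python
from h import *
c=cams.calibration('wrist');w=cams.grab_frame('wrist');cv2.imwrite('pics/w8.png',w[:,:,::-1])
for n,a,z in(('blue',(105,125,150,45),.085),('yel',(24,34,150,80),.085),('grn',(50,80,100,45),.085),('red',(174,4,150,90),.006),('orange',(5,14,200,90),.06)):
    for ce,st in blobs(mask(w,*a),150): print(n,ce.round(1),st,ray(c,[ce],z)[0].round(4))
m=mask(w,174,4,150,90);ys,xs=np.nonzero(m);p=ray(c,np.c_[xs,ys],.006);d=np.linalg.svd(p-p.mean(0))[2][0];print('arrow dir',np.degrees(np.arctan2(d[1],d[0])))
print(proj(c,[[*AX,.035]]))
```

```text
blue [346.1 152.2] [330 137  33  32 816] [ 0.5658 -0.0938]
grn [255.4  52.4] [ 238   33   36   40 1127] [0.6009 0.0401]
red [388.5 198.3] [376 186  32  33 453] [ 0.5408 -0.2016]
arrow dir -103.64919552086818
[[300.59396554 102.24088668]]
```

View pics/w8.png

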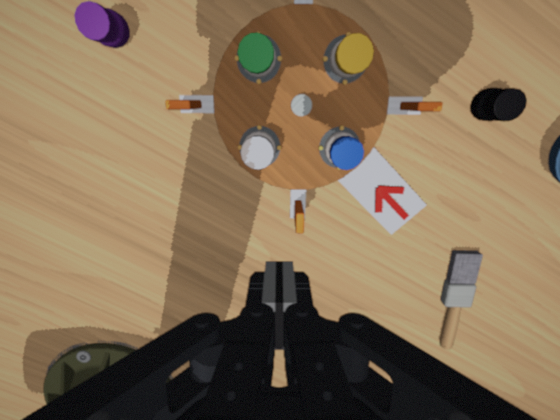

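Run:
```python
from h import *
c=cams.calibration('wrist');w=cams.grab_frame('wrist')
m=mask(w,4,18,170,90);T=[]
for x0,y0,x1,y1 in((160,92,206,116),(398,94,448,118),(290,196,310,238)):
    k=np.zeros_like(m);k[y0:y1,x0:x1]=m[y0:y1,x0:x1]
    b=max(blobs(k,15),key=lambda b:b[1][4]);q=ray(c,[b[0]],.075)[0];T.append(q);print(b[0],b[1],q.round(4))
A=np.array([.5834,-.0269])
for t in T: v=t-A;print(np.hypot(*v),np.degrees(np.arctan2(v[1],v[0])))
v=T[0]-T[1];print('line L-R',np.hypot(*v),np.degrees(np.arctan2(v[1],v[0])))
t=cams.calibration('top');im=cams.grab_frame('top');h=mask(im,105,125,130,45);print([ (b[0],b[1][4],ray(t,[b[0]],.085)) for b in blobs(h,30) if 280<b[0][0]<345])
```

```text
[178.78235294 103.98823529] [167 100  24   9 170] [0.5159 0.0874]
[428.52406417 105.6684492 ] [417 102  24   9 187] [ 0.6514 -0.1444]
[298.01123596 209.8988764 ] [295 201   8  27  89] [ 0.4792 -0.0863]
0.13274359869554783 120.57889342289141
0.1357411147680786 -59.927035320755294
0.11989270769480137 -150.30817335110999
line L-R 0.26848209703930925 120.32310479456999
[(array([317.51111111, 218.53333333]), np.int32(45), array([[ 0.57589491, -0.09455948]]))]
```

All wrist measures agree: lids and tab line put blue's seat at -104.7°, the arrow at -103.7°. That leaves about 1° (2.4 mm at the tab), so one fine nudge.

carry_out([
  [[-0.03,-0.005,0,0,0,0,-1],[-0.03,-0.005,0,0,0,0,-1],[0,0,0.04,0,0,0,-1],[0,0,0.045,0,0,0,-1],[0,0,0.045,0,0,0,-1],[0,0,0.045,0,0,0,-1],[0,0,0.04,0,0,0,-1],[0,0,0.024,0,0,0,-1],[0,0,0,0,0,0,-1],[0,0,0,0,0,0,-1]],
])

```text
clock: 7.8
ee_pos: [0.4475, -0.0674, 0.0636]
ee_rot: [[0.86, 0.511, 0.002], [0.511, -0.86, -0.001], [0.001, 0.001, -1.0]]
ft_force: [1.2, -0.6, 0.6]
grip_width: 0.0
```

carry_out([
  [[0.003,0.005,0,0,0,0,-1],[0.002,0.005,0,0,0,0,-1],[0,0.003,0,0,0,0,-1],[0,0.0015,0,0,0,0,-1],[0,0.001,0,0,0,0,-1],[0,0.001,0,0,0,0,-1],[0,0.001,0,0,0,0,-1],[0,0,0,0,0,0,-1],[0,0,0,0,0,0,-1]],
])

```text
clock: 8.7
ee_pos: [0.4605, -0.0797, 0.0623]
ee_rot: [[0.86, 0.511, -0.0], [0.511, -0.86, -0.0], [-0.0, 0.0, -1.0]]
ft_force: [0.4, -0.4, -0.3]
grip_width: 0.0
```

carry_out([
  [[0,-0.01,0,0,0,0,-1],[-0.005,-0.01,0,0,0,0,-1],[-0.005,-0.005,-0.02,0,0,0,-1],[0,0,-0.04,0,0,0,-1],[0,0,-0.045,0,0,0,-1],[0,0,-0.045,0,0,0,-1],[0,0,-0.045,0,0,0,-1],[0,0,-0.04,0,0,0,-1],[0.035,0.015,0,0,0,0,-1],[0.035,0.015,0,0,0,0,-1],[0,0,0,0,0,0,-1],[0,0,0,0,0,0,-1]],
])

```text
clock: 9.9
ee_pos: [0.5147, -0.0528, 0.296]
ee_rot: [[0.86, 0.511, -0.003], [0.511, -0.86, -0.001], [-0.003, -0.001, -1.0]]
ft_force: [-0.2, -0.1, 1.0]
grip_width: 0.0
```

Run:
```python
from h import *
ang()
c=cams.calibration('wrist');w=cams.grab_frame('wrist');cv2.imwrite('pics/w9.png',w[:,:,::-1])
R={}
for n,a,z in(('blue',(105,125,150,45),.085),('grn',(50,80,100,45),.085),('red',(174,4,150,90),.006)):
    for ce,st in blobs(mask(w,*a),150): R[n]=ray(c,[ce],z)[0];print(n,ce.round(1),st,R[n].round(4))
A=(R['blue']+R['grn'])/2
for n in R: v=R[n]-A;print(n,np.hypot(*v).round(4),np.degrees(np.arctan2(v[1],v[0])).round(2))
T=[]
for b in blobs(mask(w,4,18,200,90),60): q=ray(c,[b[0]],.075)[0];v=q-A;print('or',b[0].round(1),b[1][4],np.hypot(*v).round(4),np.degrees(np.arctan2(v[1],v[0])).round(2))
```

```text
[ 0.5147 -0.0528  0.296 ] 30.73 [-0.2 -0.1  1. ]
finger r,ang 0.0755 -159.49
grn [266.  209.2] 111 [0.6012 0.0421] 0.0702 77.06
blue [335.5 156.5] [320 141  32  32 813] [ 0.5672 -0.0942]
grn [241.7  59.1] [ 224   40   36   40 1120] [0.5998 0.0402]
red [379.2 202.4] [367 190  32  32 434] [ 0.541  -0.2014]
blue 0.0692 -103.62
grn 0.0692 76.38
red 0.1795 -103.69
```

View pics/w9.png

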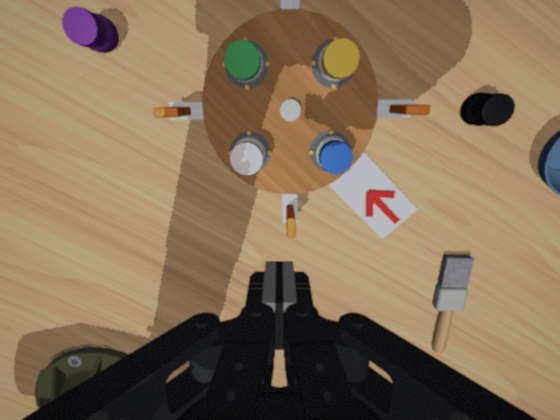

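Picture 9 shows the blue lid at (336,156), in line with the hub (290,110) and the arrow (379,202). Blue measures -103.62° and the arrow -103.69°. All the jars stand in their seats, and the gripper is about 0.2 m clear above. I'm handing in.

Run:
```python
from plant import bot
print(bot.finish_job())
```

```text
the job is handed in; nothing more can be done
None
```

The blue-lidded jar now stands at the red arrow, and I have handed the job in. I turned the carousel about 38° counter-clockwise by pushing only the orange tab nearest the robot with the shut fingers. I then backed off and lifted the gripper clear.

- **Last check (wrist camera):** blue is at -103.6° and the arrow at -103.7°, which is well under 1 mm off at the jar. All jars are in their seats, and the brush was in place in the last wrist view. The cup and bowl were not in full view there, but the arm never came near either except when it passed well above the cup at the start.
- **Forces and time:** measured tool forces stayed around 1 N, and the job took about 10 s of the 48 s allowed.
- **Disagreements:** the coarser top camera put blue at about -102.9° from the green lid, against about -104° for the arrow. That is roughly 1° (1.3 mm) apart, within its pixel error. My tab check found no tabs in the last wrist picture, so the final angle rests on the lids and the arrow alone.

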